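# Sort the stirrer's feet by their grip

## Task

Three look-alike blue feet of the jar stirrer stand on the white tile: one still has good grippy rubber, the other two have gone slick underneath. Find out which by dragging them a few centimetres across the tile and feeling the drag, pressing only lightly because the thin tile cracks; then stand the grippy foot inside the green outline on the sloping draining board and put both slick feet in the red bin. Never leave a foot on the board that slides down it, and leave the bottles, beaker, stopper and scoop where they are.

Things in the scene. Friction and masses are not known exactly. Their poses are not given: they have to be found in the camera images.
- foot_1: one of three look-alike feet: eight-sided blue jacket, 46 mm over the flats, 36 mm high, about 550 g (+-20%). Origin: centre of the underside, z up; x points at the middle of a flat. Most of the weight (470 g) is a sole insert that hangs in the jacket with 1.5 mm play up and down and still lies on the tile when the jacket is raised under 1.5 mm. Which foot grips changes every time
- foot_2: as foot_1. Dragged across the tile under its own weight, the gripping foot resists with 3.5 to 7 N, a slick one with 0.3 to 0.6 N; pressing adds to this. Names, looks and weights do not tell them apart
- foot_3: as foot_1, same size and axes, standing upright on the tile
- tile: fixed white ceramic tile, 220 (x) by 310 (y) by 8 mm thick, on which the feet stand in a row along its y, about 95 mm apart. Origin: centre of its underside; top 8 mm above. It cracks if loaded beyond 50 N in all (the three standing feet already load it with about 17 N)
- board: fixed grey sloping draining board, 200 mm long, 150 wide, left or right of the tile. Origin: on the bench under its middle. Its face rises along the body's +x at 0.28 rad; it is 45 mm above the bench over the origin, 18 mm at the low (-x) end, which has a 12 mm lip, and 73 mm at the high end. Sides open. The gripping foot stays on it, a slick one slides down when let go
- board_mark (a point): middle of the green outline (84 by 110 mm) on the upper half of the sloping face, a point on that face, 46 mm along the board's x from its origin and 58 mm above the bench
- bin: fixed red open bin, outside 170 (x) by 190 (y) by 45 mm high, walls and floor 5 mm. Origin: centre of its underside. It may stand left or right of the tile
- bottle_1: loose clear reagent bottle with white cap, 60 mm diameter, 150 mm high, standing beyond the tile; origin at centre of its base
- bottle_2: a second such bottle
- beaker: loose glass cup, 70 mm across, 90 mm high, standing beyond the tile; origin at centre of its base
- stopper: loose black rubber stopper, 40 mm across, 30 mm high, standing beyond the tile; origin at centre of its base
- scoop: loose steel scoop (spoon) 200 mm long lying flat on the bench beyond the tile; origin on its underside
Things that resemble listed ones, but are neither listed nor needed, are in the scene too. What is shaped like the foot_1 but orange or yellow is not meant. Leave any turquoise look-alike of the foot_3 alone.

How it is judged:
On the way:
1. a foot has been slid at least 15 mm along the tile (((distance of foot_1 from where it was at the start of the episode above 0.015 m and z of foot_1 in the frame of tile below 0.011 m and angle between foot_1's own z axis and vertical below 0.15 rad and x of foot_1 in the frame of tile between -0.11 and 0.11 m and y of foot_1 in the frame of tile between -0.155 and 0.155 m) or (distance of foot_2 from where it was at the start of the episode above 0.015 m and z of foot_2 in the frame of tile below 0.011 m and angle between foot_2's own z axis and vertical below 0.15 rad and x of foot_2 in the frame of tile between -0.11 and 0.11 m and y of foot_2 in the frame of tile between -0.155 and 0.155 m) or (distance of foot_3 from where it was at the start of the episode above 0.015 m and z of foot_3 in the frame of tile below 0.011 m and angle between foot_3's own z axis and vertical below 0.15 rad and x of foot_3 in the frame of tile between -0.11 and 0.11 m and y of foot_3 in the frame of tile between -0.155 and 0.155 m))).
At the end, for the whole second after the job is handed in: the gripping foot stands at rest on the sloping board, its origin on the upper half within the green outline (5 to 10 mm over it allowed), flat on the face (7 degrees), and both other feet lie at rest inside the bin (((x of foot_1 in the frame of board between -0.005 and 0.092 m and y of foot_1 in the frame of board between -0.055 and 0.055 m and angle between foot_1's own z axis and vertical between 0.16 and 0.4 rad and z of foot_1 in the frame of board between 0.03 and 0.085 m and linear speed of foot_1 below 0.01 m/s and x of foot_2 in the frame of bin between -0.08 and 0.08 m and y of foot_2 in the frame of bin between -0.09 and 0.09 m and z of each of foot_2, foot_3 in the frame of bin below 0.035 m and linear speed of each of foot_2, foot_3 below 0.02 m/s and x of foot_3 in the frame of bin between -0.08 and 0.08 m and y of foot_3 in the frame of bin between -0.09 and 0.09 m) or (x of foot_2 in the frame of board between -0.005 and 0.092 m and y of foot_2 in the frame of board between -0.055 and 0.055 m and angle between foot_2's own z axis and vertical between 0.16 and 0.4 rad and z of foot_2 in the frame of board between 0.03 and 0.085 m and linear speed of foot_2 below 0.01 m/s and x of foot_1 in the frame of bin between -0.08 and 0.08 m and y of foot_1 in the frame of bin between -0.09 and 0.09 m and z of each of foot_1, foot_3 in the frame of bin below 0.035 m and linear speed of each of foot_1, foot_3 below 0.02 m/s and x of foot_3 in the frame of bin between -0.08 and 0.08 m and y of foot_3 in the frame of bin between -0.09 and 0.09 m) or (x of foot_3 in the frame of board between -0.005 and 0.092 m and y of foot_3 in the frame of board between -0.055 and 0.055 m and angle between foot_3's own z axis and vertical between 0.16 and 0.4 rad and z of foot_3 in the frame of board between 0.03 and 0.085 m and linear speed of foot_3 below 0.01 m/s and x of foot_1 in the frame of bin between -0.08 and 0.08 m and y of foot_1 in the frame of bin between -0.09 and 0.09 m and z of each of foot_1, foot_2 in the frame of bin below 0.035 m and linear speed of each of foot_1, foot_2 below 0.02 m/s and x of foot_2 in the frame of bin between -0.08 and 0.08 m and y of foot_2 in the frame of bin between -0.09 and 0.09 m))); the robot touches nothing.
It fails at once if the tile was loaded beyond 50 N in all (contact force between tile and anything else above 50 N).
It fails at once if a foot let go on the board slid down into its lower half ((x of foot_1 in the frame of board between -0.12 and -0.02 m and y of foot_1 in the frame of board between -0.09 and 0.09 m and z of foot_1 in the frame of board below 0.06 m and contact force between the fingers and foot_1 below 0.2 N) or (x of foot_2 in the frame of board between -0.12 and -0.02 m and y of foot_2 in the frame of board between -0.09 and 0.09 m and z of foot_2 in the frame of board below 0.06 m and contact force between the fingers and foot_2 below 0.2 N) or (x of foot_3 in the frame of board between -0.12 and -0.02 m and y of foot_3 in the frame of board between -0.09 and 0.09 m and z of foot_3 in the frame of board below 0.06 m and contact force between the fingers and foot_3 below 0.2 N)).
It fails at once if a bystander was moved more than 30 mm (distance of any of bottle_1, bottle_2, beaker, stopper, scoop from where it was at the start of the episode above 0.03 m).
It also fails if it takes over 66 s, if anything falls off the work surface, if the arm or the gripper's body presses on something with over 40 N, if the wrist force passes 120 N, or if a joint passes its speed limit or range.

## Robot

A 6-joint arm with a two-finger parallel gripper is mounted at the origin on the work surface. World frame = base frame: x ahead of the robot, y to its left, z up, the work surface at z = 0. Lengths are in m, angles in rad, forces in N, time in s.
With the tool pointing down it reaches from about 0.35 to 0.95 m from the base axis. Payload 17.4 kg.
Tool frame: the origin (TCP) lies midway between the tips of the shut fingers; the grasp point (between the pads) lies bot.grasp_offset behind it (bot.grasp_offset is the distance from the TCP to the grasp point, in m); z points along the fingers, y is the line along which they close (so a half turn about z gives the same grasp; the last joint's range is limited). The gripper opens to 93 mm and grips with 3 to 60 N. Pads are 15 mm wide; open, the fingers measure 128 mm over their backs; the gripper's body (75 mm by 188 mm) begins 65 mm behind the grasp point.
Start: joints at [-1.318, 0.116, 1.442, -0, 1.584, -0.038], TCP at [0.194, -0.647, 0.219] pointing down, gripper open.
Joint ranges: [-2.83, 2.83], [-0.83, 2.19], [0.07, 2.5], [-1.14, 4.28], [0.01, 3], [-2.97, 2.97]. Speed limits (rad/s): [1.89, 1.89, 2.22, 3.14, 3.14, 3.14].

## Interface

Orientations are given as a unit quaternion [w, x, y, z].
In Python, from cell import bot, snapshot, camera_model, ticket gives the robot as it stands.
- The arm moves only by the tool play_rows, never from a script. Its argument "increments" is text: rows parted by semicolons, each of 7 numbers parted by spaces: the shift along the tool's x, y, z each as a share of 3 cm, from -1 to 1, then the turn, a rotation vector about the tool's x, y, z each as a share of 8 degrees, from -1 to 1, then the closure in counts, from 0 (fully open) to 255 (shut). In form: tx ty tz rx ry rz fingers; .... A call has exactly 5 rows; each row shifts and turns the commanded pose from where the row before left it, along the tool's axes as they then stand; what a row does not reach is not made up. A row lasts 1/8 s, in which the tool goes at most 62.5 mm and 10.7 degrees, less where a joint would pass 70% of its speed; a pose out of reach is approached as far as the arm can. A call with a number of a shift or a turn outside -1 to 1 is refused whole. A call with a gripper value outside its range is refused whole. The fingers move at their own pace and stop on an object; the grip force is fixed at half the most. Time passes only in rows, so rows that do not move let the fingers close, or fill a call up. It gives the time, the measured TCP pose, the force, the opening and the grip force at its end, in the units of the state.
- bot.read_state(): the state, without advancing time (a new reading comes with each control period).
- snapshot(name): name is "scene" or "side" or "wrist"; returns the picture (420x560x3 uint8, red, green, blue); there is no depth.
- camera_model(name): a dict with "fx", "fy", "cx", "cy" (pixels), "k1" (the pictures are not rectified: a ray, as slopes to the right and down, at radius r is drawn at 1 + k1 r^2 times it, then the intrinsics apply), "R" (3x3) and "t" (3): a world point X has camera coordinates R X + t. Camera axes: x right, y down, z forward; pixel columns grow to the right and rows downward; lengths in m; the calibration is good to about 2 mm. A picture is of the moment at which its call begins: read the wrist's pose just before it. camera_model takes no time and is no camera call; for the wrist camera it gives the pose at the moment of the call.
- ticket.job_done(): hands the job in; it is judged then, once.
The state is a dict: "clock": time; "joint_pos": joint angles; "joint_velocities": joint speeds; "joint_efforts": joint torques, N m; "tool_pos": TCP position; "ee_rot": TCP orientation; "wrist_force": force on the tool from outside, world axes, zero at the start; "moment": the same for the moment, N m; "opening": finger opening in m; "gripper_force": force on a finger pad.
Only numpy, scipy, OpenCV 4.12 (cv2) and the standard library are available. Lean on these libraries where they do the work, as an engineer would, in place of code of your own. Each camera call takes 0.05 s, during which the arm holds its last target. There are 200 camera calls.

## Working session

There is one attempt and no reset: what is moved stays moved. The work goes in short steps, Python scripts to look and compute and a tool call to move; the robot and the scene stay as the last step left them, time stands still between calls to the robot, and variables do not carry over. Pictures are saved under pics/ and viewed, at most 10 in all, crops included, and the job is handed in when it is done.

Besides the shell and the picture viewer there is one more tool, called as name(argument=value, ...) on one line, values as JSON. play_rows: Moves the arm, as the interface text tells. Shift numbers are shares of 3 cm and turn numbers shares of 8 degrees, none past 1 either way. Its arguments: {"type":"object","properties":{"increments":{"type":"string"}},"required":["increments"]}

```bash
mkdir -p pics; ls
python3 - <<'E'
from cell import bot, snapshot, camera_model
import cv2
print(bot.read_state(), bot.grasp_offset)
a=[snapshot(n) for n in ("scene","side")]
for n,i in zip(("scene","side"),a):
    cv2.imwrite(f"pics/{n}0.png",i[:,:,::-1]); print(n,camera_model(n))
E
```

```text
pics
{'clock': 0.0, 'joint_pos': array([-1.31778213e+00,  1.16496277e-01,  1.44225250e+00, -1.96107391e-05,
        1.58401281e+00, -3.78360799e-02]), 'joint_velocities': array([ 0.00041565, -0.00064213,  0.0022915 , -0.0008128 ,  0.00063438,
       -0.00078986]), 'joint_efforts': array([-7.14580274e-04, -7.21260166e+01, -6.22617459e+01,  7.78366928e-02,
        2.37970892e-02, -6.73693148e-05]), 'tool_pos': array([ 0.19347904, -0.6464641 ,  0.21790617]), 'ee_rot': array([-5.80031790e-04,  9.89444236e-01,  1.44912945e-01, -7.25085896e-05]), 'wrist_force': array([ 0.15715029, -0.2781389 ,  0.66986146]), 'moment': array([ 0.02232689,  0.00272683, -0.02692859]), 'gripper_force': 0.0, 'opening': 0.0929895907001327} 0.0188
scene {'fx': 416.26265564421465, 'fy': 416.26265564421465, 'cx': 276.96081805646656, 'cy': 211.49426866959172, 'k1': -0.06906070371958768, 'R': array([[-0.87320443,  0.4870732 ,  0.01654475],
       [ 0.39800267,  0.7322923 , -0.55257747],
       [-0.28126127, -0.47592824, -0.83329731]]), 't': array([ 0.49159285, -0.18945375,  1.10492577])}
side {'fx': 545.8521822255622, 'fy': 545.8521822255622, 'cx': 283.3241915125695, 'cy': 207.0463187377923, 'k1': -0.009074133600394543, 'R': array([[-0.95655967, -0.29136786, -0.0099184 ],
       [-0.18480702,  0.63233079, -0.75233246],
       [ 0.22547721, -0.7178179 , -0.65870896]]), 't': array([0.56824534, 0.14320776, 1.39308707])}
```

View pics/scene0.png

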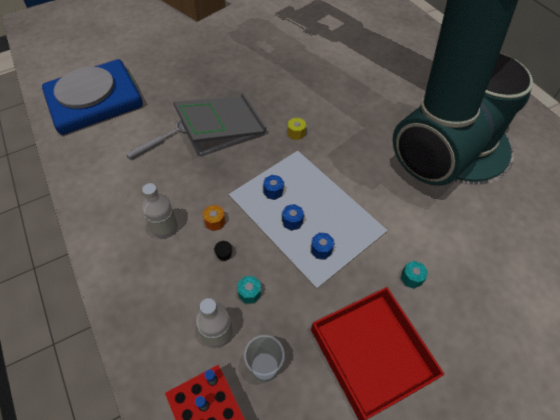

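View pics/side0.png

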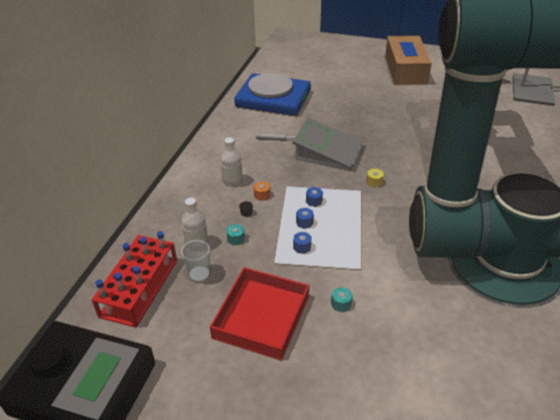

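The scene view shows blue feet on the tile at (273,186), (292,216) and (322,245). The turquoise feet at (249,289) and (415,274), the orange one at (214,217) and the yellow one at (297,128) are decoys. The bin is at (376,350), and the board's green outline is at (203,118).

```bash
cat > h.py <<'E'
import numpy as np, cv2
from cell import bot, snapshot, camera_model
def ray(m,uv):
    d=(np.array(uv,float)-[m["cx"],m["cy"]])/[m["fx"],m["fy"]]
    s=d.copy()
    for _ in range(15): s=d/(1+m["k1"]*(s@s))
    R,t=np.array(m["R"]),np.array(m["t"])
    return -R.T@t, R.T@np.array([s[0],s[1],1])
def onz(m,uv,z):
    o,d=ray(m,uv); return o+d*(z-o[2])/d[2]
def two(m1,u1,m2,u2):
    (o1,d1),(o2,d2)=ray(m1,u1),ray(m2,u2)
    s=np.linalg.lstsq(np.c_[d1,-d2],o2-o1,rcond=None)[0]
    a,b=o1+s[0]*d1,o2+s[1]*d2
    return (a+b)/2,np.linalg.norm(a-b)
def hsv(i): return cv2.cvtColor(i,cv2.COLOR_RGB2HSV)
def blobs(mask,amin=40):
    n,l,s,c=cv2.connectedComponentsWithStats(mask.astype(np.uint8))
    return [(s[k,4],c[k],l==k) for k in range(1,n) if s[k,4]>=amin]
def quad(mask):
    h=cv2.convexHull(np.argwhere(mask)[:,::-1].astype(np.int32))
    e=.01
    while len(p:=cv2.approxPolyDP(h,e*cv2.arcLength(h,True),True))>4: e+=.005
    return p[:,0]
E
cat > m.py <<'E'
from h import *
np.set_printoptions(precision=3,suppress=True)
for n in("scene","side"):
    i=cv2.imread(f"pics/{n}0.png")[:,:,::-1].copy(); H=hsv(i); m=camera_model(n); h,s,v=[H[...,k].astype(int) for k in range(3)]
    for nm,mk,z,am in(("blue",(h>105)&(h<125)&(s>130)&(v>60),.028,80),("red",((h<6)|(h>174))&(s>180)&(v>60),.045,3000),("tile",(s<40)&(v>130),.008,6000),("green",(h>50)&(h<75)&(s>60)&(v>60),.058,15)):
        for a,c,b in blobs(mk,am):
            if nm=="blue" and a>1500: continue
            print(n,nm,a,c,onz(m,c,z))
            if nm in("red","tile"):
                q=quad(b); print([ (tuple(p),onz(m,p,z)[:2]) for p in q])
E
python3 m.py
python3 - <<'E'
import cv2
a=cv2.imread("pics/scene0.png")[85:165,165:275];b=cv2.imread("pics/side0.png")[110:175,280:370]
import numpy as np
a=cv2.resize(a,None,fx=4,fy=4,interpolation=3);b=cv2.resize(b,None,fx=4,fy=4,interpolation=3)
o=np.zeros((320,800,3),np.uint8);o[:320,:440]=a;o[:260,440:800]=b
cv2.imwrite("pics/board.png",o)
E
```

```text
scene blue 278 [272.532 185.209] [ 0.525 -0.09   0.028]
scene blue 308 [292.006 215.179] [0.527 0.004 0.028]
scene blue 312 [322.308 242.792] [0.506 0.097 0.028]
scene blue 85 [200.    401.694] [0.864 0.263 0.028]
scene red 9822 [374.94  352.988] [0.552 0.344 0.045]
[((np.int32(443), np.int32(374)), array([0.467, 0.436])), ((np.int32(359), np.int32(419)), array([0.641, 0.422])), ((np.int32(313), np.int32(323)), array([0.621, 0.241])), ((np.int32(387), np.int32(288)), array([0.455, 0.253]))]
scene tile 8977 [309.71  216.327] [0.486 0.016 0.008]
[((np.int32(386), np.int32(230)), array([0.353, 0.13 ])), ((np.int32(316), np.int32(286)), array([0.565, 0.169])), ((np.int32(229), np.int32(194)), array([ 0.621, -0.129])), ((np.int32(298), np.int32(151)), array([ 0.408, -0.168]))]
scene green 230 [201.822 118.683] [ 0.592 -0.342  0.058]
side blue 1500 [362.072  12.779] [ 0.648 -1.446  0.028]
side blue 993 [420.26   16.592] [ 0.381 -1.474  0.028]
side blue 135 [408.237  48.57 ] [ 0.392 -1.121  0.028]
side blue 1252 [273.419  98.014] [ 0.808 -0.581  0.028]
side blue 97 [313.835 192.938] [ 0.533
[... 153 characters left out ...]
] [0.537 0.365 0.045]
[((np.int32(304), np.int32(294)), array([0.458, 0.28 ])), ((np.int32(271), np.int32(355)), array([0.481, 0.458])), ((np.int32(211), np.int32(329)), array([0.627, 0.433])), ((np.int32(243), np.int32(269)), array([0.621, 0.247]))]
side tile 8760 [328.393 232.08 ] [0.459 0.024 0.008]
[((np.int32(402), np.int32(282)), array([0.245, 0.146])), ((np.int32(274), np.int32(263)), array([0.566, 0.174])), ((np.int32(250), np.int32(175)), array([ 0.747, -0.153])), ((np.int32(388), np.int32(194)), array([ 0.33 , -0.181]))]
side green 33 [303.    130.667] [ 0.637 -0.36   0.058]
side green 36 [325.722 140.917] [ 0.553 -0.324  0.058]
side green 1132 [ 95.9   376.193] [0.8   0.614 0.058]
```

View pics/board.png

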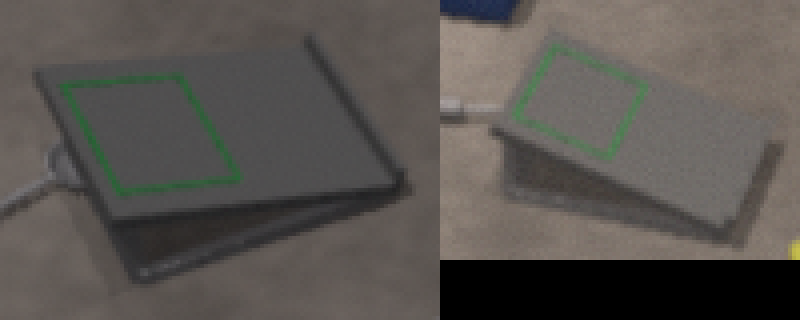

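The crop shows the green outline corners clearly in both views, with the high end on the +x side. Next I'll triangulate the outline and the feet and work out the first transit.

```bash
cat >> h.py <<'E'
from scipy.spatial.transform import Rotation as Ro
np.set_printoptions(precision=3,suppress=True)
def go(target):
    s=bot.read_state(); q=s["ee_rot"]; R=Ro.from_quat([q[1],q[2],q[3],q[0]]).as_matrix()
    print("tcp",s["tool_pos"],"axes x",R[:,0],"y",R[:,1],"t",s["clock"]); u=R.T@(np.array(target)-s["tool_pos"])/.03
    print("units tool:",u)
E
python3 - <<'E'
from h import *
ms,mi=camera_model("scene"),camera_model("side")
A=[(180.75,106.25),(210.5,104),(225.25,130),(195.5,133.25)];B=[(308.75,121.25),(332.25,131.5),(323,149.25),(298.75,139.75)]
P=[]
for a,b in zip(A,B):
    p,e=two(ms,a,mi,b);P.append(p);print(p,e)
P=np.array(P);print("mid",P.mean(0)); print("edges",P[1]-P[0],P[2]-P[1],P[3]-P[2],P[0]-P[3])
x=P[0]+P[3]-P[1]-P[2];print("board yaw deg",np.degrees(np.arctan2(x[1],x[0])))
y=P[0]+P[1]-P[2]-P[3];print("y dir",np.degrees(np.arctan2(y[1],y[0])))
for a,b in(((272.5,185.2),(313.8,192.9)),((292,215.2),(304.3,214.3)),((322.3,242.8),(301.7,238.8))): print(two(ms,a,mi,b))
go([.50,-.095,.22])
E
```

```text
[ 0.627 -0.391  0.076] 0.0008483002066645109
[ 0.548 -0.39   0.051] 0.002071720772568574
[ 0.553 -0.286  0.05 ] 0.0029839741310468903
[ 0.63  -0.287  0.072] 0.0014216750102181985
mid [ 0.589 -0.339  0.062]
edges [-0.079  0.001 -0.025] [ 0.006  0.104 -0.001] [ 0.077 -0.001  0.022] [-0.004 -0.104  0.003]
board yaw deg -0.8731034300561812
y dir -92.4992247454296
(array([ 0.53 , -0.082,  0.043]), np.float64(0.0034058134901426757))
(array([0.532, 0.011, 0.042]), np.float64(0.0021748912775399237))
(array([0.512, 0.104, 0.043]), np.float64(0.0008657384581852956))
tcp [ 0.193 -0.646  0.218] axes x [0.958 0.287 0.   ] y [ 0.287 -0.958 -0.001] t 0.1
units tool: [ 15.059 -14.682  -0.051]
```

play_rows(increments="0.5 -0.5 0 0 0 0 0; 1 -1 0 0 0 0 0; 1 -1 0 0 0 0 0; 1 -1 0 0 0 0 0; 1 -1 0 0 0 0 0")

```text
clock: 0.72
tool_pos: [0.2848, -0.4764, 0.2185]
ee_rot: [-0.0, 0.989, 0.145, 0.0]
wrist_force: [0.2, 0.4, 0.3]
opening: 0.0927
gripper_force: 0.0
```

play_rows(increments="1 -1 0 0 0 0 0; 1 -1 0 0 0 0 0; 1 -1 0 0 0 0 0; 1 -1 0 0 0 0 0; 1 -1 0 0 0 0 0")

```text
clock: 1.35
tool_pos: [0.3851, -0.2897, 0.2185]
ee_rot: [0.0, 0.989, 0.145, 0.0]
wrist_force: [0.6, 0.6, 1.2]
opening: 0.0931
gripper_force: 0.0
```

play_rows(increments="1 -1 0 0 0 0 0; 1 -1 0 0 0 0 0; 1 -0.9 0 0 0 0 0; 1 -0.8 0 0 0 -0.2 0; 0.5 -0.4 0 0 0 -0.9 0")

```text
clock: 1.98
tool_pos: [0.4787, -0.1327, 0.2184]
ee_rot: [-0.0, 0.975, 0.223, 0.0]
wrist_force: [0.3, -0.5, -0.8]
opening: 0.0931
gripper_force: 0.0
```

play_rows(increments="0 0 0 0 0 -1 0; 0 0 0 0 0 -1 0; 0 0 0 0 0 -1 0; 0 0 0 0 0 -1 0; 0 0 0 0 0 -1 0")

```text
clock: 2.6
tool_pos: [0.4779, -0.1342, 0.2185]
ee_rot: [-0.0, 0.84, 0.543, 0.0]
wrist_force: [-0.3, -1.0, 0.4]
opening: 0.0927
gripper_force: 0.0
```

play_rows(increments="0 0 0 0 0 -1 0; 0 0 0 0 0 -1 0; 0 0 0 0 0 -1 0; 0 0 0 0 0 0 0; 0 0 0 0 0 0 0")

```text
clock: 3.22
tool_pos: [0.4782, -0.1347, 0.2186]
ee_rot: [0.0, 0.711, 0.703, 0.0]
wrist_force: [-0.2, 0.5, 0.0]
opening: 0.0929
gripper_force: 0.0
```

Run:
```python
from h import *
m=camera_model("wrist"); i=snapshot("wrist"); cv2.imwrite("pics/w1.png",i[:,:,::-1]); print(m)
H=hsv(i);h,s,v=[H[...,k].astype(int) for k in range(3)]
for a,c,b in blobs((h>105)&(h<125)&(s>130)&(v>50),300): print(a,c,onz(m,c,.044),onz(m,c,.03))
go([.528,-.087,.2])
```

```text
{'fx': 358.31386693022495, 'fy': 358.31386693022495, 'cx': 278.29188174746224, 'cy': 212.21488062523403, 'k1': -0.023198939644580967, 'R': array([[ 1.   , -0.012,  0.   ],
       [-0.012, -0.969,  0.248],
       [-0.003, -0.248, -0.969]]), 't': array([-0.481, -0.156,  0.358])}
1814 [333.923  34.886] [0.53  0.004 0.044] [0.532 0.007 0.03 ]
1618 [328.955 141.156] [ 0.527 -0.088  0.044] [ 0.529 -0.089  0.03 ]
tcp [ 0.478 -0.135  0.219] axes x [0.012 1.    0.   ] y [ 1.    -0.012  0.   ] t 3.275
units tool: [1.612 1.638 0.62 ]
```

View pics/w1.png

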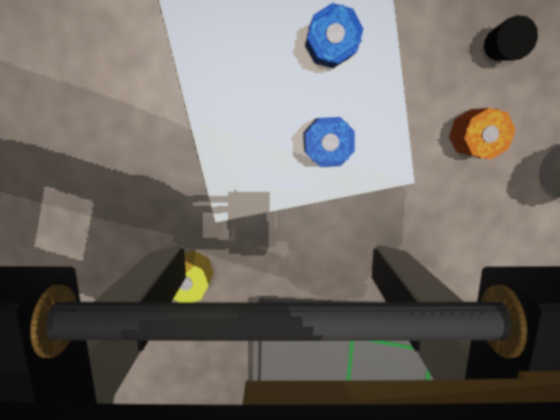

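The wrist view shows two of the blue feet on the tile, the nearest with its stud at about (331,142) and the next at (335,34). Orange, yellow and the stopper lie off the tile. I'll measure the near foot's flat orientation.

```bash
cat >> h.py <<'E'
def feet(i,m,amin=300,z=.044):
    H=hsv(i);h,s,v=[H[...,k].astype(int) for k in range(3)]
    for a,c,b in blobs((h>105)&(h<125)&(s>130)&(v>50),amin):
        hu=cv2.convexHull(np.argwhere(b)[:,::-1].astype(np.int32))
        f=np.zeros(b.shape,np.uint8);cv2.fillConvexPoly(f,hu,1)
        hole=cv2.erode(f,np.ones((7,7)))*(s<90)
        st=np.argwhere(hole)[:,::-1].mean(0) if hole.any() else c
        P=np.array([onz(m,p,z)[:2] for p in hu[:,0]])
        w=[(np.ptp(P@[np.cos(t),np.sin(t)])) for t in np.radians(range(0,180,3))]
        w4=np.array(w).reshape(4,15).mean(0)
        print("foot",a,c,"stud",st,"world",onz(m,st,z),"flat dir mod45:",3*int(np.argmin(w4)),"w",w4*1e3)
E
python3 - <<'E'
from h import *
m=camera_model("wrist"); feet(cv2.imread("pics/w1.png")[:,:,::-1].copy(),m)
E
```

```text
foot 1814 [333.923  34.886] stud [335.086  32.625] world [0.531 0.006 0.044] flat dir mod45: 30 w [48.363 48.648 48.821 48.86  48.765 48.537 48.197 47.776 47.363 47.034
 46.784 46.935 47.192 47.661 48.054]
foot 1618 [328.955 141.156] stud [329.968 141.876] world [ 0.528 -0.089  0.044] flat dir mod45: 0 w [44.822 44.911 45.242 45.66  46.206 46.649 46.963 47.175 47.258 47.224
 47.103 46.852 46.473 45.966 45.374]
```

play_rows(increments="0.8 0.8 0.6 0 0 0 0; 0.75 0.85 0.9 0 0 0 0; 0 0 1 0 0 0 0; 0 0 1 0 0 0 0; 0 0 1 0 0 0 0")

```text
clock: 3.9
tool_pos: [0.5283, -0.0888, 0.0826]
ee_rot: [-0.0, 0.711, 0.703, -0.0]
wrist_force: [-0.3, 0.3, 0.3]
opening: 0.0926
gripper_force: 0.0
```

play_rows(increments="0 0 1 0 0 0 0; 0 0 0.7 0 0 0 0; 0 0 0.4 0 0 0 0; 0 0 0.15 0 0 0 0; 0 0 0 0 0 0 0")

```text
clock: 4.53
tool_pos: [0.5286, -0.0891, 0.0166]
ee_rot: [0.0, 0.711, 0.704, 0.0]
wrist_force: [-0.1, 0.4, -0.2]
opening: 0.0927
gripper_force: 0.0
```

play_rows(increments="0 0 0 0 0 0 255; 0 0 0 0 0 0 255; 0 0 0 0 0 0 255; 0 0 0 0 0 0 255; 0 0 0 0 0 0 255")

```text
clock: 5.15
tool_pos: [0.5284, -0.0891, 0.0162]
ee_rot: [-0.0, 0.71, 0.704, -0.0]
wrist_force: [-0.8, 1.1, 0.1]
opening: 0.0481
gripper_force: 0.3
```

play_rows(increments="0 0 0 0 0 0 255; 0 0 0 0 0 0 255; 0 0 0 0 0 0 255; 0 0 -0.02 0 0 0 255; 0 0 0 0 0 0 255")

```text
clock: 5.78
tool_pos: [0.5284, -0.089, 0.0167]
ee_rot: [-0.0, 0.71, 0.704, -0.0]
wrist_force: [-0.3, -0.8, -1.2]
opening: 0.0461
gripper_force: 29.9
```

play_rows(increments="0 -0.2 0 0 0 0 255; 0 -0.2 0 0 0 0 255; 0 -0.2 0 0 0 0 255; 0 -0.2 0 0 0 0 255; 0 -0.2 0 0 0 0 255")

```text
clock: 6.4
tool_pos: [0.498, -0.0888, 0.0168]
ee_rot: [0.0, 0.71, 0.704, 0.0]
wrist_force: [1.5, 0.5, 0.3]
opening: 0.0462
gripper_force: 29.9
```

play_rows(increments="0 -0.2 0 0 0 0 255; 0 -0.2 0 0 0 0 255; 0 -0.2 0 0 0 0 255; 0 -0.2 0 0 0 0 255; 0 -0.2 0 0 0 0 255")

```text
clock: 7.02
tool_pos: [0.468, -0.0885, 0.0168]
ee_rot: [0.0, 0.71, 0.704, 0.0]
wrist_force: [2.0, 0.2, 0.7]
opening: 0.0461
gripper_force: 29.9
```

play_rows(increments="0 0.1 0 0 0 0 255; 0 0.1 0 0 0 0 255; 0 0.1 0 0 0 0 255; 0 0.1 0 0 0 0 255; 0 0.1 0 0 0 0 255")

```text
clock: 7.65
tool_pos: [0.4836, -0.0886, 0.0167]
ee_rot: [-0.0, 0.71, 0.704, -0.0]
wrist_force: [-1.0, 0.8, -0.7]
opening: 0.0459
gripper_force: 29.9
```

play_rows(increments="0 0.1 0 0 0 0 255; 0 0.1 0 0 0 0 255; 0 0.1 0 0 0 0 255; 0 0.1 0 0 0 0 255; 0 0.1 0 0 0 0 255")

```text
clock: 8.28
tool_pos: [0.4986, -0.0888, 0.0167]
ee_rot: [-0.0, 0.71, 0.704, 0.0]
wrist_force: [-1.2, 0.3, -1.3]
opening: 0.0462
gripper_force: 29.9
```

play_rows(increments="0 -0.1 0 0 0 0 255; 0 -0.1 0 0 0 0 255; 0 -0.1 0 0 0 0 255; 0 -0.1 0 0 0 0 255; 0 -0.1 0 0 0 0 255")

```text
clock: 8.9
tool_pos: [0.4832, -0.0886, 0.0168]
ee_rot: [0.0, 0.71, 0.704, 0.0]
wrist_force: [2.0, 0.2, -0.4]
opening: 0.0463
gripper_force: 29.9
```

play_rows(increments="0 0 0.02 0 0 0 255; 0 -0.1 0 0 0 0 255; 0 -0.1 0 0 0 0 255; 0 -0.1 0 0 0 0 255; 0 -0.1 0 0 0 0 255")

```text
clock: 9.52
tool_pos: [0.4712, -0.0885, 0.0161]
ee_rot: [0.0, 0.71, 0.704, 0.0]
wrist_force: [1.7, -0.7, -0.4]
opening: 0.046
gripper_force: 29.9
```

play_rows(increments="0 0.1 0 0 0 0 255; 0 0.1 0 0 0 0 255; 0 0.1 0 0 0 0 255; 0 0.1 0 0 0 0 255; 0 0.1 0 0 0 0 255")

```text
clock: 10.15
tool_pos: [0.4866, -0.0886, 0.0161]
ee_rot: [-0.0, 0.71, 0.704, -0.0]
wrist_force: [-1.5, 0.1, 0.2]
opening: 0.0457
gripper_force: 29.9
```

play_rows(increments="0 0 -0.02 0 0 0 255; 0 0 0 0 0 0 255; 0 0 0 0 0 0 230; 0 0 0 0 0 0 0; 0 0 0 0 0 0 0")

```text
clock: 10.78
tool_pos: [0.4864, -0.0887, 0.0168]
ee_rot: [0.0, 0.71, 0.704, 0.0]
wrist_force: [-1.0, -0.6, 0.7]
opening: 0.0615
gripper_force: 0.0
```

play_rows(increments="0 0 -0.6 0 0 0 0; 0 0 -1 0 0 0 0; 0.7 0.4 -1 0 0 0 0; 1 0.5 -0.7 0 0 0 0; 0.5 0.5 0 0 0 0 0")

```text
clock: 11.4
tool_pos: [0.5305, -0.0221, 0.1186]
ee_rot: [0.002, 0.71, 0.704, 0.001]
wrist_force: [-0.1, -0.4, -0.1]
opening: 0.0931
gripper_force: 0.0
```

Run:
```python
from h import *
m=camera_model("wrist"); i=snapshot("wrist"); cv2.imwrite("pics/w2.png",i[:,:,::-1]); feet(i,m)
go([.53,.005,.016])
```

```text
foot 3832 [245.503  33.405] stud [244.388  28.592] world [0.512 0.099 0.044] flat dir mod45: 9 w [45.655 45.654 45.574 45.428 45.634 46.081 46.535 46.915 47.166 47.288
 47.28  47.149 46.921 46.565 46.086]
foot 3065 [276.128 176.735] stud [276.304 178.793] world [0.53  0.006 0.044] flat dir mod45: 30 w [47.095 47.403 47.588 47.643 47.568 47.362 47.04  46.633 46.1   45.634
 45.403 45.599 46.028 46.461 46.81 ]
foot 1255 [219.52  289.572] stud [218.717 297.55 ] world [ 0.487 -0.083  0.044] flat dir mod45: 0 w [35.96  36.34  36.748 37.104 37.387 37.576 37.764 37.864 37.899 37.845
 37.688 37.428 37.064 36.608 36.222]
tcp [ 0.531 -0.021  0.117] axes x [0.008 1.    0.   ] y [ 1.    -0.008  0.002] t 11.45
units tool: [ 0.869 -0.054  3.362]
```

play_rows(increments="0.9 0 0.5 0 0 0 0; 0 0 0.5 0 0 0.95 0; 0 0 0.9 0 0 0.9 0; 0 0 0.8 0 0 0 0; 0 0 0.5 0 0 0 0")

```text
clock: 12.08
tool_pos: [0.5285, 0.0036, 0.0178]
ee_rot: [-0.001, 0.795, 0.606, -0.001]
wrist_force: [0.4, 0.9, -0.4]
opening: 0.093
gripper_force: 0.0
```

play_rows(increments="0 0 0.17 0 0 0 0; 0 0 0 0 0 0 255; 0 0 0 0 0 0 255; 0 0 0 0 0 0 255; 0 0 0 0 0 0 255")

```text
clock: 12.7
tool_pos: [0.5294, 0.004, 0.015]
ee_rot: [0.0, 0.795, 0.606, 0.0]
wrist_force: [0.0, 0.2, 0.4]
opening: 0.0573
gripper_force: 0.0
```

play_rows(increments="0 0 0 0 0 0 255; 0 0 0 0 0 0 255; 0 0 0 0 0 0 255; 0 0 -0.02 0 0 0 255; 0 0 0 0 0 0 255")

```text
clock: 13.32
tool_pos: [0.5292, 0.004, 0.0151]
ee_rot: [-0.0, 0.795, 0.606, -0.0]
wrist_force: [0.4, -0.3, 1.5]
opening: 0.046
gripper_force: 63.1
```

play_rows(increments="0 -0.15 0 0 0 0 255; 0 -0.15 0 0 0 0 255; 0 -0.15 0 0 0 0 255; 0 -0.15 0 0 0 0 255; 0 -0.15 0 0 0 0 255")

```text
clock: 13.95
tool_pos: [0.5072, 0.01, 0.0152]
ee_rot: [0.0, 0.795, 0.606, 0.0]
wrist_force: [4.6, -1.6, -0.9]
opening: 0.0456
gripper_force: 62.6
```

play_rows(increments="0 0.1 0 0 0 0 255; 0 0.1 0 0 0 0 255; 0 0.1 0 0 0 0 255; 0 0.1 0 0 0 0 255; 0 0.1 0 0 0 0 255")

```text
clock: 14.58
tool_pos: [0.5208, 0.0063, 0.0149]
ee_rot: [-0.002, 0.795, 0.606, -0.001]
wrist_force: [-12.1, 2.4, 9.0]
opening: 0.0459
gripper_force: 61.9
```

play_rows(increments="0 -0.1 0 0 0 0 255; 0 -0.1 0 0 0 0 255; 0 -0.1 0 0 0 0 255; 0 -0.1 0 0 0 0 255; 0 -0.1 0 0 0 0 255")

```text
clock: 15.2
tool_pos: [0.5074, 0.0099, 0.0153]
ee_rot: [0.0, 0.795, 0.606, 0.0]
wrist_force: [3.7, -1.7, -0.5]
opening: 0.0456
gripper_force: 61.4
```

play_rows(increments="0 0 0 0 0 0 230; 0 0 0 0 0 0 0; 0 0 0 0 0 0 0; 0 0 0 0 0 0 0; 0 0 -0.6 0 0 0 0")

```text
clock: 15.82
tool_pos: [0.5067, 0.0099, 0.0327]
ee_rot: [-0.001, 0.795, 0.606, -0.001]
wrist_force: [-0.6, -1.1, 0.5]
opening: 0.0812
gripper_force: 0.0
```

play_rows(increments="0 0 -1 0 0 0 0; 1 -0.2 -1 0 0 0 0; 1 -0.4 -0.7 0 0 0 0; 0 0 0 0 0 -1 0; 0 0 0 0 0 -1 0")

```text
clock: 16.45
tool_pos: [0.5063, 0.073, 0.1159]
ee_rot: [0.0, 0.701, 0.713, 0.001]
wrist_force: [-0.1, -0.5, -0.1]
opening: 0.0927
gripper_force: 0.0
```

Run:
```python
from h import *
m=camera_model("wrist"); i=snapshot("wrist"); cv2.imwrite("pics/w3.png",i[:,:,::-1]); feet(i,m)
go([.512,.099,.016])
```

```text
foot 3127 [285.792 179.459] stud [285.851 181.763] world [0.512 0.099 0.044] flat dir mod45: 12 w [46.744 46.357 45.905 45.489 45.352 45.658 46.201 46.719 47.159 47.47
 47.669 47.739 47.678 47.486 47.164]
foot 1398 [278.82 286.88] stud [279.072 295.479] world [0.509 0.015 0.044] flat dir mod45: 0 w [38.468 38.671 39.025 39.279 39.426 39.464 39.397 39.266 39.066 38.891
 38.752 38.718 38.717 38.735 38.649]
foot 848 [247.288 381.485] stud [252.109 383.359] world [ 0.489 -0.062  0.044] flat dir mod45: 0 w [40.511 40.713 41.032 41.272 41.4   41.414 41.334 41.161 41.351 41.469
 41.473 41.391 41.245 40.987 40.641]
tcp [0.506 0.073 0.116] axes x [-0.024  1.     0.   ] y [1.    0.024 0.001] t 16.5
units tool: [0.868 0.211 3.323]
```

play_rows(increments="0.87 0.2 0.5 0 0 0 0; 0 0 0.5 0 0 -0.7 0; 0 0 0.9 0 0 -0.6 0; 0 0 0.8 0 0 0 0; 0 0 0.4 0 0 0 0")

```text
clock: 17.12
tool_pos: [0.5115, 0.0986, 0.0209]
ee_rot: [-0.0, 0.636, 0.771, -0.0]
wrist_force: [1.2, -0.7, -0.0]
opening: 0.0931
gripper_force: 0.0
```

play_rows(increments="0 0 0.17 0 0 0 0; 0 0 0 0 0 0 255; 0 0 0 0 0 0 255; 0 0 0 0 0 0 255; 0 0 0 0 0 0 255")

```text
clock: 17.75
tool_pos: [0.5119, 0.0987, 0.0164]
ee_rot: [0.0, 0.636, 0.772, 0.0]
wrist_force: [-0.0, -0.2, 0.6]
opening: 0.0577
gripper_force: 0.0
```

play_rows(increments="0 0 0 0 0 0 255; 0 0 0 0 0 0 255; 0 0 0 0 0 0 255; 0 0 -0.02 0 0 0 255; 0 0 0 0 0 0 255")

```text
clock: 18.38
tool_pos: [0.5118, 0.0987, 0.0167]
ee_rot: [-0.0, 0.636, 0.772, -0.0]
wrist_force: [0.5, 0.3, -0.6]
opening: 0.0457
gripper_force: 30.0
```

play_rows(increments="0 -0.15 0 0 0 0 255; 0 -0.15 0 0 0 0 255; 0 -0.15 0 0 0 0 255; 0 -0.15 0 0 0 0 255; 0 -0.15 0 0 0 0 255")

```text
clock: 19.0
tool_pos: [0.4894, 0.0943, 0.0168]
ee_rot: [0.0, 0.636, 0.772, 0.0]
wrist_force: [2.0, -0.2, -0.2]
opening: 0.0455
gripper_force: 30.0
```

play_rows(increments="0 0.1 0 0 0 0 255; 0 0.1 0 0 0 0 255; 0 0.1 0 0 0 0 255; 0 0.1 0 0 0 0 255; 0 0.1 0 0 0 0 255")

```text
clock: 19.62
tool_pos: [0.5046, 0.0973, 0.0167]
ee_rot: [-0.0, 0.636, 0.772, -0.0]
wrist_force: [-1.8, 0.1, 0.2]
opening: 0.0456
gripper_force: 30.0
```

play_rows(increments="0 -0.1 0 0 0 0 255; 0 -0.1 0 0 0 0 255; 0 -0.1 0 0 0 0 255; 0 -0.1 0 0 0 0 255; 0 -0.1 0 0 0 0 255")

```text
clock: 20.25
tool_pos: [0.4895, 0.0943, 0.0168]
ee_rot: [0.0, 0.636, 0.772, 0.0]
wrist_force: [1.6, -0.0, -0.8]
opening: 0.0457
gripper_force: 30.0
```

play_rows(increments="0 0 -0.3 0 0 0 255; 0 0 -0.8 0 0 0 255; 0 0 -1 0 0 0 255; 0.6 0.2 -0.7 0 0 0 255; 1 0.4 0 0 0 0 255")

```text
clock: 20.88
tool_pos: [0.4989, 0.1459, 0.1029]
ee_rot: [0.001, 0.636, 0.772, 0.001]
wrist_force: [0.5, 0.1, -6.4]
opening: 0.0458
gripper_force: 30.0
```

play_rows(increments="1 0.4 0 0 0 0 255; 1 0.4 0 0 0 0 255; 1 0.4 0 0 0 0 255; 1 0.4 0 0 0 0 255; 1 0.4 0 0 0 0 255")

```text
clock: 21.5
tool_pos: [0.5279, 0.3056, 0.1005]
ee_rot: [-0.0, 0.636, 0.772, -0.0]
wrist_force: [0.1, -0.5, -5.7]
opening: 0.0456
gripper_force: 30.0
```

play_rows(increments="1 0.4 0 0 0 0 255; 1 0.4 0 0 0 0 255; 0.56 0.3 0 0 0 0 255; 0 0 0.5 0 0 0 255; 0 0 0 0 0 0 255")

```text
clock: 22.12
tool_pos: [0.545, 0.3844, 0.0836]
ee_rot: [-0.0, 0.636, 0.772, -0.002]
wrist_force: [1.0, -0.7, -6.0]
opening: 0.046
gripper_force: 30.0
```

Run:
```python
from h import *
print(bot.read_state()["wrist_force"],bot.read_state()["opening"]); go([.546,.385,.021])
i=snapshot("scene"); a=cv2.resize(i[150:400,200:470],None,fx=2.2,fy=2.2); cv2.imwrite("pics/s1.png",a[:,:,::-1])
```

```text
[ 0.954 -0.746 -6.001] 0.04604841969095278
tcp [0.545 0.384 0.084] axes x [-0.192  0.981 -0.001] y [ 0.981  0.192 -0.003] t 22.125
units tool: [0.016 0.042 2.087]
```

View pics/s1.png

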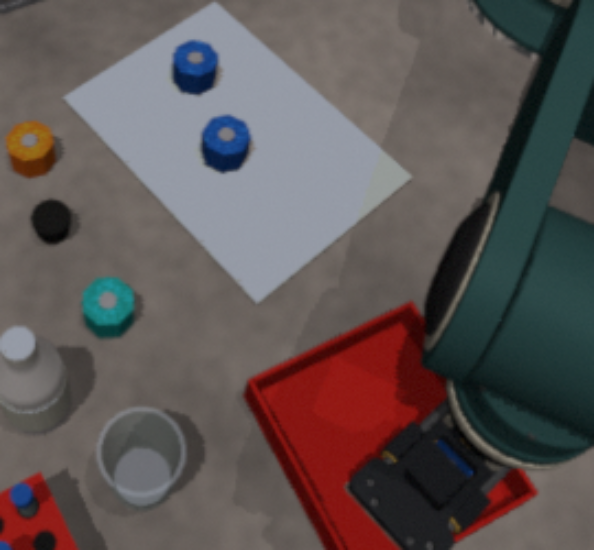

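play_rows(increments="0 0 0.8 0 0 0 255; 0 0 0.8 0 0 0 255; 0 0 0.4 0 0 0 255; 0 0 0.1 0 0 0 255; 0 0 0 0 0 0 90")

```text
clock: 22.8
tool_pos: [0.5466, 0.3856, 0.0242]
ee_rot: [0.0, 0.636, 0.772, 0.001]
wrist_force: [0.1, 0.2, 1.1]
opening: 0.0519
gripper_force: 0.0
```

play_rows(increments="0 0 0 0 0 0 90; 0 0 0 0 0 0 90; 0 0 -0.6 0 0 0 90; 0 0 -1 0 0 0 90; -0.1 -0.1 -1 0 0 0 90")

```text
clock: 23.42
tool_pos: [0.5437, 0.3821, 0.1032]
ee_rot: [0.0, 0.636, 0.772, 0.0]
wrist_force: [0.5, 0.3, -0.1]
opening: 0.0605
gripper_force: 0.0
```

play_rows(increments="-1 -0.33 0 0 0 0 0; -1 -0.33 0 0 0 0 0; -1 -0.33 0 0 0 0 0; -1 -0.33 0 0 0 0 0; -1 -0.33 0 0 0 0 0")

```text
clock: 24.05
tool_pos: [0.5238, 0.2243, 0.1024]
ee_rot: [0.0, 0.636, 0.772, 0.001]
wrist_force: [0.4, 0.5, -0.1]
opening: 0.0924
gripper_force: 0.0
```

play_rows(increments="-1 -0.33 0 0 0 0 0; -1 -0.33 0 0 0 0 0; -1 -0.33 0 0 0 0 0; -1 -0.33 0 0 0 0 0; -1 -0.33 0 0 0 0 0")

```text
clock: 24.68
tool_pos: [0.504, 0.0675, 0.1024]
ee_rot: [0.001, 0.636, 0.772, 0.001]
wrist_force: [0.3, 0.8, 0.4]
opening: 0.0931
gripper_force: 0.0
```

play_rows(increments="-1 -0.33 0 0 0 0 0; -1 -0.33 0 0 0 0 0; -1 -0.33 0 0 0 0 0; -1 -0.33 0 0 0 0.7 0; -1 -0.33 0 0 0 0.75 0")

```text
clock: 25.3
tool_pos: [0.4812, -0.0888, 0.1023]
ee_rot: [0.001, 0.712, 0.703, 0.0]
wrist_force: [-0.1, -0.1, 0.6]
opening: 0.0928
gripper_force: 0.0
```

Run:
```python
from h import *
go([.4864,-.0887,.0165])
m=camera_model("scene");i=snapshot("scene"); feet(i,m,120)
```

```text
tcp [ 0.481 -0.089  0.102] axes x [ 0.013  1.    -0.   ] y [ 1.    -0.013  0.002] t 25.3
units tool: [0.007 0.168 2.862]
foot 2585 [ 94.202 100.188] stud [84.148 88.922] world [ 0.829 -0.624  0.044] flat dir mod45: 0 w [268.397 271.466 275.299 278.5   281.076 282.924 284.251 285.165 285.504
 285.066 283.895 281.945 279.315 276.036 272.323]
foot 317 [288.53  180.117] stud [288.379 175.862] world [ 0.485 -0.086  0.044] flat dir mod45: 6 w [57.493 57.244 57.215 57.275 57.362 57.323 57.487 57.709 57.772 57.676
 57.762 57.847 57.773 57.575 57.591]
foot 379 [301.828 215.026] stud [302.568 210.568] world [0.507 0.014 0.044] flat dir mod45: 30 w [56.814 56.844 56.787 56.574 56.29  56.031 56.079 56.113 56.014 55.76
 55.516 55.858 56.118 56.431 56.7  ]
foot 542 [389.605 374.806] stud [391.766 372.438] world [0.545 0.387 0.044] flat dir mod45: 12 w [50.319 49.945 49.581 49.335 49.117 49.362 49.905 50.409 50.812 51.085
 51.263 51.301 51.198 50.954 50.689]
```

play_rows(increments="0 0.17 1 0 0 0 0; 0 0 1 0 0 0 0; 0 0 0.6 0 0 0 0; 0 0 0.25 0 0 0 255; 0 0 0 0 0 0 255")

```text
clock: 25.98
tool_pos: [0.4864, -0.0878, 0.0158]
ee_rot: [0.0, 0.71, 0.704, 0.0]
wrist_force: [-0.2, 0.2, -0.6]
opening: 0.0774
gripper_force: 0.0
```

play_rows(increments="0 0 0 0 0 0 255; 0 0 0 0 0 0 255; 0 0 0 0 0 0 255; 0 0 0 0 0 0 255; 0 0 0 0 0 0 255")

```text
clock: 26.6
tool_pos: [0.4863, -0.0878, 0.0154]
ee_rot: [0.0, 0.71, 0.704, 0.0]
wrist_force: [0.2, -0.3, 2.3]
opening: 0.0462
gripper_force: 29.9
```

play_rows(increments="0 0 -0.3 0 0 0 255; 0 0 -0.8 0 0 0 255; 0 0 -1 0 0 0 255; 0 0 -1 0 0 0 255; 0.6 0.1 0 0 0 0 255")

```text
clock: 27.22
tool_pos: [0.4901, -0.0701, 0.1105]
ee_rot: [0.001, 0.711, 0.703, 0.001]
wrist_force: [0.3, 0.0, -5.3]
opening: 0.0461
gripper_force: 29.9
```

play_rows(increments="1 0.14 0 0 0 0 255; 1 0.14 0 0 0 0 255; 1 0.14 0 0 0 0 255; 1 0.14 0 0 0 0 255; 1 0.14 0 0 0 0 255")

```text
clock: 27.85
tool_pos: [0.511, 0.0817, 0.1068]
ee_rot: [-0.001, 0.71, 0.704, -0.001]
wrist_force: [0.8, 1.1, -5.4]
opening: 0.0461
gripper_force: 29.9
```

play_rows(increments="1 0.14 0 0 0 0 255; 1 0.14 0 0 0 0 255; 1 0.14 0 0 0 0 255; 1 0.14 0 0 0 0 255; 1 0.14 0 0 0 0 255")

```text
clock: 28.48
tool_pos: [0.5332, 0.2313, 0.1067]
ee_rot: [-0.001, 0.71, 0.704, -0.001]
wrist_force: [0.8, -0.4, -6.5]
opening: 0.0461
gripper_force: 29.9
```

play_rows(increments="1 0.14 0 0 0 0 255; 1 0.14 0 0 0 0 255; 0.4 0.1 0.4 0 0 0 255; 0 0 0.7 0 0 0 255; 0 0 0 0 0 0 255")

```text
clock: 29.1
tool_pos: [0.5448, 0.3003, 0.0719]
ee_rot: [-0.001, 0.711, 0.704, -0.002]
wrist_force: [-0.1, 0.1, -6.3]
opening: 0.0459
gripper_force: 29.9
```

play_rows(increments="0 0 0.8 0 0 0 255; 0 0 0.6 0 0 0 255; 0 0 0.25 0 0 0 255; 0 0 0 0 0 0 90; 0 0 0 0 0 0 90")

```text
clock: 29.72
tool_pos: [0.547, 0.302, 0.0272]
ee_rot: [0.0, 0.71, 0.704, 0.001]
wrist_force: [0.0, -0.9, 0.8]
opening: 0.059
gripper_force: 0.0
```

play_rows(increments="0 0 0 0 0 0 90; 0 0 -0.6 0 0 0 90; 0 0 -1 0 0 0 90; 0 0 -1 0 0 0 90; -0.7 -0.1 0 0 0 0 90")

```text
clock: 30.35
tool_pos: [0.5442, 0.2816, 0.1078]
ee_rot: [0.001, 0.71, 0.704, 0.002]
wrist_force: [0.1, -0.1, -0.2]
opening: 0.0601
gripper_force: 0.0
```

play_rows(increments="-1 -0.12 0 0 0 0 0; -1 -0.12 0 0 0 0 0; -1 -0.12 0 0 0 0 0; -1 -0.12 0 0 0 0 0; -1 -0.12 0 0 0 0 0")

```text
clock: 30.98
tool_pos: [0.5231, 0.1294, 0.1039]
ee_rot: [0.0, 0.71, 0.704, -0.0]
wrist_force: [0.4, -0.1, -0.5]
opening: 0.0927
gripper_force: 0.0
```

play_rows(increments="-1 -0.12 0 0 0 0 0; -1 -0.12 0 0 0 0 0; -1 -0.1 0 0 0 0 0; -1 -0.1 0 0 0 0.95 0; 0 0 0 0 0 0.9 0")

```text
clock: 31.6
tool_pos: [0.5087, 0.0089, 0.104]
ee_rot: [0.0, 0.797, 0.604, -0.0]
wrist_force: [0.5, -0.2, -0.3]
opening: 0.0928
gripper_force: 0.0
```

Run:
```python
from h import *
m=camera_model("wrist"); i=snapshot("wrist"); feet(i,m)
m=camera_model("scene");i=snapshot("scene"); feet(i,m,120)
go([.5072,.010,.0165])
```

```text
foot 3211 [274.754 217.764] stud [275.    221.335] world [0.508 0.011 0.044] flat dir mod45: 30 w [47.066 47.299 47.423 47.418 47.3   47.113 46.805 46.44  46.017 45.736
 45.652 45.717 45.96  46.292 46.731]
foot 2678 [ 94.553 100.808] stud [84.131 88.917] world [ 0.83  -0.624  0.044] flat dir mod45: 0 w [270.368 273.45  277.19  280.313 282.86  284.632 286.008 286.93  287.066
 286.45  285.384 283.536 280.971 277.728 274.045]
foot 374 [301.941 215.19 ] stud [302.5 210.5] world [0.507 0.014 0.044] flat dir mod45: 30 w [56.22  56.286 56.268 56.095 55.852 55.632 55.629 55.571 55.506 55.289
 55.101 55.274 55.482 55.771 56.071]
foot 500 [362.842 334.642] stud [364.509 331.789] world [0.545 0.303 0.044] flat dir mod45: 3 w [49.916 49.837 50.134 50.301 50.464 50.667 51.005 51.258 51.417 51.481
 51.404 51.186 50.932 50.626 50.249]
foot 542 [389.585 374.814] stud [391.766 372.438] world [0.545 0.387 0.044] flat dir mod45: 12 w [50.387 49.945 49.581 49.335 49.117 49.362 49.905 50.409 50.812 51.085
 51.263 51.301 51.204 51.036 50.78 ]
tcp [0.509 0.01  0.104] axes x [ 0.267  0.964 -0.   ] y [ 0.964 -0.267  0.   ] t 31.7
units tool: [-0.021 -0.054  2.915]
```

play_rows(increments="0 -0.05 1 0 0 0 0; 0 0 1 0 0 0 0; 0 0 0.65 0 0 0 0; 0 0 0.2 0 0 0 255; 0 0 0 0 0 0 255")

```text
clock: 32.33
tool_pos: [0.5081, 0.0114, 0.0186]
ee_rot: [0.0, 0.795, 0.607, 0.0]
wrist_force: [0.1, 0.8, 0.2]
opening: 0.0774
gripper_force: 0.0
```

play_rows(increments="0 0 0 0 0 0 255; 0 0 0 0 0 0 255; 0 0 0 0 0 0 255; 0 0 0 0 0 0 255; 0 0 0 0 0 0 255")

```text
clock: 32.95
tool_pos: [0.5081, 0.0114, 0.0185]
ee_rot: [0.0, 0.795, 0.606, 0.0]
wrist_force: [0.2, 0.5, 2.2]
opening: 0.0457
gripper_force: 30.0
```

play_rows(increments="0 0 -0.02 0 0 0 255; 0 -0.1 0 0 0 0 255; 0 -0.1 0 0 0 0 255; 0 -0.1 0 0 0 0 255; 0 -0.1 0 0 0 0 255")

```text
clock: 33.58
tool_pos: [0.4962, 0.0146, 0.0189]
ee_rot: [0.0, 0.795, 0.606, 0.0]
wrist_force: [4.6, -1.6, -0.7]
opening: 0.0466
gripper_force: 30.0
```

play_rows(increments="0 -0.1 0 0 0 0 255; 0 -0.1 0 0 0 0 255; 0 -0.1 0 0 0 0 255; 0 -0.1 0 0 0 0 255; 0 -0.1 0 0 0 0 255")

```text
clock: 34.2
tool_pos: [0.4817, 0.0186, 0.0189]
ee_rot: [0.0, 0.795, 0.606, 0.0]
wrist_force: [4.8, -1.5, 0.2]
opening: 0.0457
gripper_force: 30.0
```

play_rows(increments="0 0 -0.3 0 0 0 255; 0 0 -0.8 0 0 0 255; 0 0 -1 0 0 0 255; 0 0 -1 0 0 -0.85 255; 0 0 -1 0 0 -0.86 255")

```text
clock: 34.83
tool_pos: [0.4809, 0.0186, 0.1424]
ee_rot: [-0.001, 0.716, 0.698, -0.001]
wrist_force: [1.1, -0.1, -6.8]
opening: 0.0458
gripper_force: 30.0
```

play_rows(increments="-0.8 0.3 0 0 0 0 255; -1 0.32 0 0 0 0 255; -1 0.32 0 0 0 0 255; -1 0.32 0 0 0 0 255; -1 0.32 0 0 0 0 255")

```text
clock: 35.45
tool_pos: [0.5245, -0.1275, 0.1413]
ee_rot: [-0.001, 0.717, 0.697, -0.0]
wrist_force: [0.8, -0.3, -5.7]
opening: 0.0458
gripper_force: 30.0
```

play_rows(increments="-1 0.32 0 0 0 0 255; -1 0.32 0 0 0 0 255; -1 0.32 0 0 0 0 255; -1 0.32 0 0 0 0 255; -1 0.32 0 0 0 0 255")

```text
clock: 36.08
tool_pos: [0.5682, -0.2787, 0.1412]
ee_rot: [-0.001, 0.717, 0.697, -0.0]
wrist_force: [0.9, -0.7, -5.2]
opening: 0.046
gripper_force: 30.0
```

play_rows(increments="-1 0.32 0 0 0 0 255; -1 0.3 0 0 0 0 255; 0 0 0 -1 0 0 255; 0 0 0 -1 0 0 255; 0 0 0 0 0 0 255")

```text
clock: 36.7
tool_pos: [0.5835, -0.3383, 0.1409]
ee_rot: [0.098, 0.711, 0.69, 0.097]
wrist_force: [-0.5, 0.0, -5.7]
opening: 0.0459
gripper_force: 29.9
```

Run:
```python
from h import *
s=bot.read_state();q=s["ee_rot"];R=Ro.from_quat([q[1],q[2],q[3],q[0]]).as_matrix();print("z axis",R[:,2],s["wrist_force"])
n=np.array([-.276,.008,.961]); go(np.array([.589,-.339,.060])+n*.014)
i=snapshot("scene");j=snapshot("side"); a=cv2.resize(i[60:180,150:290],(400,343));b=cv2.resize(j[60:180,250:390],(400,343)); cv2.imwrite("pics/s2.png",np.hstack([a,b])[:,:,::-1])
```

```text
z axis [ 0.273 -0.007 -0.962] [-0.507  0.02  -5.673]
tcp [ 0.584 -0.338  0.141] axes x [0.03  1.    0.002] y [ 0.962 -0.029  0.273] t 36.7
units tool: [-0.022 -0.562  2.176]
```

View pics/s2.png

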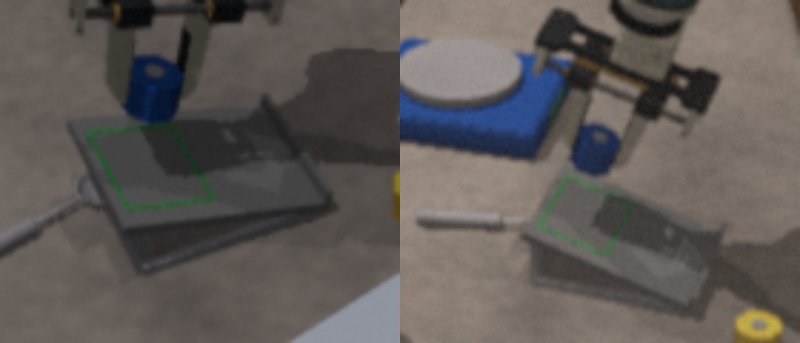

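The tilted foot hangs above the green outline, parallel to the board. I'll descend in small steps and watch the force.

play_rows(increments="0 -0.56 0.6 0 0 0 255; 0 0 0.8 0 0 0 255; 0 0 0.5 0 0 0 255; 0 0 0.2 0 0 0 255; 0 0 0 0 0 0 255")

```text
clock: 37.42
tool_pos: [0.5871, -0.3385, 0.0767]
ee_rot: [0.099, 0.71, 0.69, 0.097]
wrist_force: [0.3, 0.1, -6.5]
opening: 0.0458
gripper_force: 29.9
```

play_rows(increments="0 0 0.03 0 0 0 255; 0 0 0.03 0 0 0 255; 0 0 0 0 0 0 255; 0 0 0 0 0 0 255; 0 0 0 0 0 0 255")

```text
clock: 38.05
tool_pos: [0.5873, -0.3387, 0.075]
ee_rot: [0.1, 0.71, 0.69, 0.097]
wrist_force: [0.5, -0.6, -7.3]
opening: 0.046
gripper_force: 29.9
```

play_rows(increments="0 0 0.04 0 0 0 255; 0 0 0.04 0 0 0 255; 0 0 0.02 0 0 0 255; 0 0 0 0 0 0 255; 0 0 0 0 0 0 255")

```text
clock: 38.67
tool_pos: [0.5881, -0.3387, 0.0721]
ee_rot: [0.1, 0.71, 0.69, 0.097]
wrist_force: [-0.7, 0.2, -6.7]
opening: 0.0463
gripper_force: 29.9
```

play_rows(increments="0 0 0.03 0 0 0 255; 0 0 0.02 0 0 0 255; 0 0 0 0 0 0 255; 0 0 0 0 0 0 255; 0 0 0 0 0 0 255")

```text
clock: 39.3
tool_pos: [0.5884, -0.3389, 0.0711]
ee_rot: [0.1, 0.71, 0.69, 0.097]
wrist_force: [-5.2, 0.7, -0.6]
opening: 0.0458
gripper_force: 30.0
```

play_rows(increments="0 0 0.02 0 0 0 255; 0 0 0.02 0 0 0 255; 0 0 0 0 0 0 255; 0 0 0 0 0 0 255; 0 0 0 0 0 0 255")

```text
clock: 39.92
tool_pos: [0.5887, -0.3389, 0.0701]
ee_rot: [0.1, 0.71, 0.69, 0.097]
wrist_force: [-6.5, 1.7, 1.1]
opening: 0.0461
gripper_force: 30.0
```

play_rows(increments="0 0 0.01 0 0 0 255; 0 0 0 0 0 0 110; 0 0 0 0 0 0 70; 0 0 0 0 0 0 20; 0 0 0 0 0 0 0")

```text
clock: 40.55
tool_pos: [0.589, -0.3387, 0.0693]
ee_rot: [0.1, 0.71, 0.69, 0.097]
wrist_force: [0.5, 0.5, -1.1]
opening: 0.0787
gripper_force: 0.0
```

play_rows(increments="0 0 0 0 0 0 0; 0 0 -0.5 0 0 0 0; 0 0 -1 0 0 0 0; 0 0 -1 0 0 0 0; 0 0 -1 0 0 0 0")

```text
clock: 41.18
tool_pos: [0.5595, -0.3379, 0.1723]
ee_rot: [0.1, 0.71, 0.69, 0.097]
wrist_force: [0.6, 0.1, -0.2]
opening: 0.0931
gripper_force: 0.0
```

play_rows(increments="0 0 -1 0 0 0 0; 0 0 -1 0 0 0 0; 0 0 -1 0 0 0 0; 0 0 0 0 0 0 0; 0 0 0 0 0 0 0")

```text
clock: 41.8
tool_pos: [0.535, -0.3371, 0.2564]
ee_rot: [0.1, 0.71, 0.69, 0.097]
wrist_force: [-0.7, 0.4, 0.5]
opening: 0.0928
gripper_force: 0.0
```

Run:
```python
from h import *
i=snapshot("scene");j=snapshot("side"); m=camera_model("scene"); feet(i,m,120)
a=cv2.resize(i[60:180,150:290],(400,343));b=cv2.resize(j[60:180,250:390],(400,343)); cv2.imwrite("pics/s3.png",np.hstack([a,b])[:,:,::-1])
```

```text
foot 2469 [93.644 99.458] stud [84.147 88.844] world [ 0.829 -0.625  0.044] flat dir mod45: 0 w [267.346 268.993 272.739 276.073 278.842 280.909 282.527 283.552 283.925
 283.525 282.396 280.493 277.91  274.687 271.032]
foot 305 [203.2  113.41] stud [205.278 108.333] world [ 0.565 -0.388  0.044] flat dir mod45: 15 w [69.11  68.762 68.693 68.494 68.533 68.441 68.605 68.855 69.183 69.391
 69.464 69.503 69.554 69.481 69.362]
foot 499 [362.89  334.673] stud [364.5   331.714] world [0.545 0.302 0.044] flat dir mod45: 3 w [49.763 49.714 50.039 50.244 50.444 50.667 51.005 51.258 51.417 51.481
 51.404 51.186 50.878 50.489 50.13 ]
foot 539 [389.735 374.807] stud [391.766 372.438] world [0.545 0.387 0.044] flat dir mod45: 12 w [50.155 49.9   49.578 49.348 49.117 49.362 49.905 50.409 50.812 51.085
 51.263 51.301 51.198 50.954 50.623]
```

View pics/s3.png

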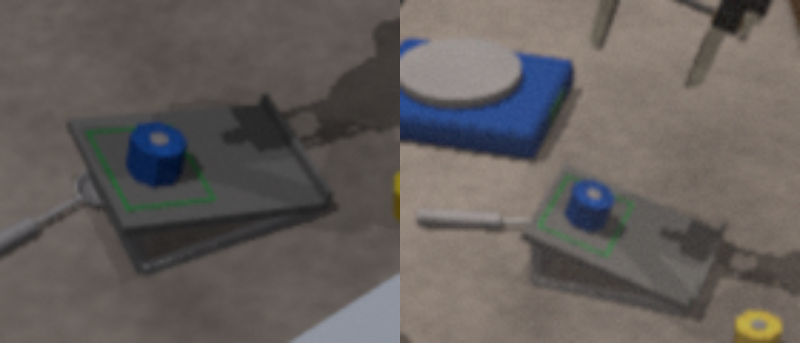

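The grippy foot stands inside the green outline, at about (157,155) in the left half of the picture and (590,203) in the right. Both slick feet are in the bin.

```bash
python3 -c "
from cell import ticket; print(ticket.job_done())"
```

```text
the job is handed in; nothing more can be done
None
```

The job is handed in at about 42 s of the 66 s allowed: the gripping foot (about 5 N of drag, against about 1.6 N for the other two) stands inside the green outline on the board, and both slick feet are in the red bin; no verdict came back.

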